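Pin the retaining bar of a counter rack

ROBOT

A 6-joint arm with a two-finger parallel gripper is mounted at the origin on the work surface. World frame = base frame: x ahead of the robot, y to its left, z up, the work surface at z = 0. Lengths are in m, angles in rad, forces in N, time in s.
With the tool pointing down it reaches from about 0.275 to 0.875 m from the base axis. Payload 12.5 kg.
Tool frame: the origin (TCP) lies on the centre line of the jaws, within the pads' length; the fingertips stand r.finger_overhang ahead of it and the grasp point (between the pads) lies 3 mm ahead of it (r.finger_overhang is the distance from the TCP to the fingertips, in m); z points along the fingers, y is the direction in which the jaws open and shut (so a half turn about z gives the same grasp; the last joint's range is limited). The gripper opens to 85 mm and grips with 20 to 120 N. Pads are 22 mm wide; open, the fingers measure 114 mm over their backs; the gripper's body (76 mm by 85 mm) begins 54 mm behind the grasp point. The pads swing forward as they close: fully open they stand 13 mm farther back than shut.
Start: joints at [-1.406, 0.351, 1.652, -0, 1.139, -0.085], TCP at [0.136, -0.533, 0.253] pointing down, gripper open.
Joint ranges: [-2.75, 2.75], [-0.79, 2.1], [0.01, 2.65], [-1.57, 4.71], [0.07, 3.14], [-2.87, 2.87]. Speed limits (rad/s): [2.22, 2.22, 2.79, 3.14, 3.14, 3.14].

INTERFACE

Orientations are given as a unit quaternion [x, y, z, w].
In Python, from cell import r, optics gives the robot as it stands. The module is installed in compiled form; this text tells all that it offers. Calls block until the motion is done:
- r.move_to(position, orientation): joint-space move of the TCP to a pose.
- r.move_linear(position, rot=None, vel=0.15): straight line of the TCP; rot=None keeps the orientation; vel is the mean speed in m/s.
- r.set_joints(angles): joint-space move.
- r.set_gripper(opening, squeeze=None): opening from 0.0 (shut) to 1.0 (fully open); squeeze is the grip in N (None keeps the last); returns when the fingers have stopped.
- r.sleep(seconds).
- r.inverse_kinematics(position, orientation): joint angles nearest the present ones, or None.
- optics.get_image(name): name is "scene" or "side" or "wrist"; returns a dict with "pixels" (480x640x3 uint8, red, green, blue), "depth" (480x640 float32, m along the optical axis (not along the pixel's ray), 0 where there is no reading), "fx", "fy", "cx", "cy" (pixels), "D" ([k1, k2, p1, p2, k3] as OpenCV has them; the pictures are not rectified), "camera_from_world" (4x4, takes a point from world to camera coordinates); the wrist camera has in their place "mount" (4x4, takes a point from camera to tool coordinates, whose origin is the TCP and whose axes are the flange's). Camera axes: x right, y down, z forward; pixel columns grow to the right and rows downward; lengths in m; the calibration is good to about 2 mm. A picture is of the moment at which its call begins: read the wrist's pose just before it.
A pose or a line that the arm cannot do raises r.PlanningError and nothing moves.
- r.hand_in(): hands the job in, once; it reports no verdict.
Readings, each from a call of its own:
- r.current_t(): time.
- r.current_q(): joint angles.
- r.current_qvel(): joint speeds.
- r.current_effort(): joint torques, N m.
- r.current_tool_pos(): TCP position.
- r.current_ee_rot(): TCP orientation.
- r.current_contact_force(): force on the tool from outside, world axes, zero at the start.
- r.current_torque(): the same for the moment, N m.
- r.current_opening(): opening from 0.0 (shut) to 1.0 (fully open).
Only numpy, scipy, OpenCV 4.12 (cv2) and the standard library are available. Lean on these libraries where they do the work, as an engineer would, in place of code of your own. Each camera call takes 0.05 s, during which the arm holds its last target. There are 200 camera calls.

TASK

Swing the rack's front retaining bar shut, so that the slotted eye at its end lies between the two ears of the yoke, then take the long pin from the wooden block and pass it down through the upper ear, the eye and the lower ear until its collar sits fully home on the upper ear, and let go. The yoke has shifted in its fixing slots, so feel for its hole, and force neither the bar nor the pin; leave the short pins and everything else where they are.

Things in the scene. Friction and masses are not known exactly. Their poses are not given: they have to be found in the camera images.
- rack: Low display rack fixed on the counter: black posts, plywood deck 50 mm high, steel rails; 350 mm wide (its y), 220 mm deep (its x), 104 mm high. Origin on the counter under the middle of its front face (plane of the front posts, towards the robot); x points front to back, z up. Its front rail is the hinged bar, centre line 28 mm in front of that face.
- yoke (a point): Nominal place of the hole in the yoke's upper ear, on its top face, 108 mm high, at the rack's -y end; axes as the rack's. The yoke is clamped through slots: its hole lies up to 10 mm either way along the rack's y (0 in x), not measured. Ears 8 mm thick (72 to 80 and 100 to 108 mm high), from 20 mm before to 24 mm behind the hole, 21 mm to each side; both bored 15.6 mm, sharp-edged, in line.
- bar_hinge (a point): Point on the bar's vertical hinge line at the bar's mid height, 90 mm above the counter, at the rack's +y end, 300 mm from the yoke's hole line; axes as the rack's.
- bar (a joint): Angle of the bar, rad. 0 = shut against its hard stop, bar along the rack's front (from hinge to yoke, rack -y); grows to 0.9 as the free end swings out to the robot. Stays where it is left; stiff hinge (0.45 N m, 1.5 N at the eye). At the stop the eye's slot is 1.2 mm deeper (rack +x) than the ears' hole; up to about 2 mm off line, the pin's chamfer draws it in.
- bar_eye (a point): Centre of the eye, a vertical slot through the flat lug at the bar's free end, 16 mm wide and 38 mm long along the bar, 300 mm from the hinge line, at mid thickness. Lug 34 by 54 mm (along the bar), 12 mm thick (84 to 96 mm above the counter). The rest of the bar is a 20 mm square tube, 80 to 100 mm above the counter, ending 50 mm short of the eye's centre.
- pin: The long steel drop pin, 96 mm overall, 0.13 kg. Origin at the centre of its lower tip, z up along it. Shank 14 mm across, 56 mm long, tip chamfered (12 mm across, full at 2 mm); collar 28 mm across, z = 56 to 62 mm; flat grip tab above it up to z = 96 mm, 28 mm wide along x, 12 mm thick along y. Stands upright in a hole of the block, tip 16 mm above the counter.
- pin_collar (a point): Centre of the long pin's collar underside, 56 mm above its tip; axes as the pin's. Fully home it lies at the height of the upper ear's top, over the ear's hole.
- pin_tip (a point): Centre of the long pin's lower tip.
- block: Fixed hardwood block 170 by 50 by 42 mm with three 15.5 mm holes 26 mm deep in a row along its x, 56 mm apart, the middle one at its centre; origin at the centre of its underside. It holds the three pins, whose tabs are wide along the row (within about 0.2 rad). It may stand at the left or at the right.
- short_a: Short pin, as the long one but with a shank of 30 mm (70 mm overall); too short for the yoke. Stands in the block; origin at its tip.
- short_b: The second short pin, same as short_a.
- screwdriver: Screwdriver with a wooden handle, 190 mm long, lying on the counter before the rack.
- mug: White mug, 80 mm across, 90 mm high, standing on the counter; origin under its centre.
- tin: Tin can, 72 mm across, 110 mm high, standing on the counter; origin under its centre.
- game_box: Cardboard game box 130 by 170 by 42 mm on the rack's deck; origin under its centre.
- clock: Small wooden mantel clock 70 by 90 by 52 mm on the rack's deck; origin under its centre.
- tray: Fixed open cardboard tray of oddments, 170 by 110 by 45 mm, on the side where the block is not; origin under its centre.

How it is judged:
By the outcome, as a careful person would: the job done as asked, in the order asked, and still so for the second after the job is handed in, with the robot touching nothing.
It also fails if it takes over 69 s, if anything falls off the work surface, if the arm or the gripper's body presses on something with over 40 N, if the wrist force passes 120 N, or if a joint passes its speed limit or range.

## Working session

There is one attempt and no reset: what is moved stays moved. The work goes in short steps, each a Python script; the robot and the scene stay as the last script left them, time stands still between calls to the robot, and variables do not carry over. Pictures are saved under pics/ and viewed, about 8 in all and at most 12, crops included, and the job is handed in when it is done.

```bash
mkdir -p pics; cat > h.py <<'E'
import numpy as np, cv2
from cell import r, optics
from scipy.spatial.transform import Rotation as R
def cap(n):
    p,q=np.array(r.current_tool_pos()),np.array(r.current_ee_rot())
    im=optics.get_image(n)
    if 'mount' in im:
        T=np.eye(4);T[:3,:3]=R.from_quat(q).as_matrix();T[:3,3]=p
        im['wfc']=T@np.array(im['mount'])
    else: im['wfc']=np.linalg.inv(np.array(im['camera_from_world']))
    return im
def K(im): return np.array([[im['fx'],0,im['cx']],[0,im['fy'],im['cy']],[0,0,1.]])
def ray(im,u,v):
    x=cv2.undistortPoints(np.array([[[u,v]]],float),K(im),np.array(im['D'],float))[0,0]
    return im['wfc'][:3,3], im['wfc'][:3,:3]@np.array([x[0],x[1],1.])
def atz(im,u,v,z):
    o,d=ray(im,u,v); return o+d*(z-o[2])/d[2]
def atd(im,u,v):
    o,d=ray(im,u,v); return o+d*im['depth'][int(v),int(u)]
def proj(im,P):
    c=np.linalg.inv(im['wfc']); 
    return cv2.projectPoints(np.array(P,float).reshape(-1,1,3),cv2.Rodrigues(c[:3,:3])[0],c[:3,3],K(im),np.array(im['D'],float))[0][:,0]
def save(im,n,crop=None,s=1):
    a=im['pixels'][:,:,::-1]
    if crop: a=a[crop[1]:crop[3],crop[0]:crop[2]]
    cv2.imwrite('pics/'+n+'.png',cv2.resize(a,None,fx=s,fy=s,interpolation=cv2.INTER_CUBIC))
E
python3 - <<'E'
from h import *
import pickle
print(r.current_t(),r.current_tool_pos(),r.current_ee_rot(),r.finger_overhang,r.current_contact_force())
for n in('scene','side','wrist'):
    im=cap(n);save(im,n+'0');pickle.dump(im,open(n+'0.pkl','wb'));print(n,im['wfc'].round(3).tolist(),im['fx'])
E
```

```text
0.0 [ 0.13592315 -0.53262515  0.25275931] [ 9.92212649e-01  1.24554135e-01 -3.12523101e-05 -5.71417147e-04] 0.022 [-0.05398113  0.28638023  0.16309892]
scene [[0.642, 0.4, -0.654, 1.323], [0.767, -0.343, 0.542, -0.607], [-0.008, -0.85, -0.527, 0.691], [0.0, 0.0, 0.0, 1.0]] 456.44741860055535
side [[0.977, -0.151, 0.148, 0.401], [-0.211, -0.74, 0.639, -0.784], [0.014, -0.656, -0.755, 1.036], [0.0, 0.0, 0.0, 1.0]] 478.0847586788166
wrist [[0.247, -0.933, -0.261, 0.201], [-0.969, -0.239, -0.065, -0.516], [-0.001, 0.269, -0.963, 0.373], [0.0, 0.0, 0.0, 1.0]] 350.36811127805726
```

View pics/scene0.png

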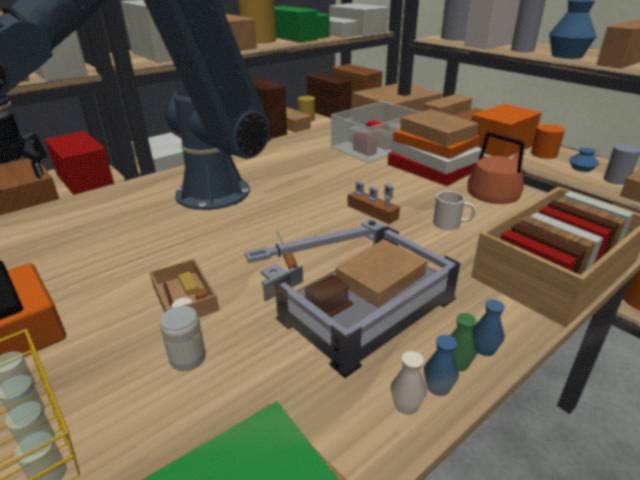

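View pics/side0.png

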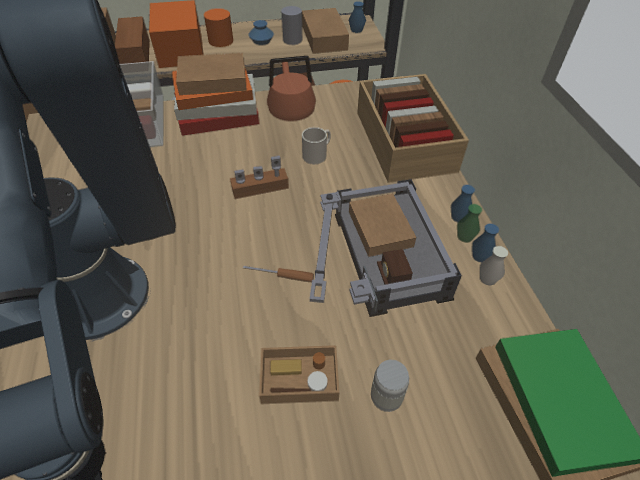

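Block at left (side ≈(259,183)), the right-most pin (277,163) looks longest. The bar is open, with its eye at (318,290) and the yoke at (362,290). Next, enlarged crops.

```bash
python3 - <<'E'
import pickle,cv2,numpy as np
s=pickle.load(open('side0.pkl','rb'))['pixels'];c=pickle.load(open('scene0.pkl','rb'))['pixels']
def z(a,x,y,w,h): return cv2.resize(a[y:y+h,x:x+w,::-1],(400,300),interpolation=cv2.INTER_CUBIC)
# side block 100x75 @x4 ; side bar 160x120 @2.5; 
t=np.hstack([z(s,220,140,80,60),z(s,300,240,120,90)])
b=np.hstack([z(s,300,170,120,90),z(c,240,215,160,120)])
cv2.imwrite('pics/crops.png',np.vstack([t,b]))
E
```

```text
(no output)
```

View pics/crops.png

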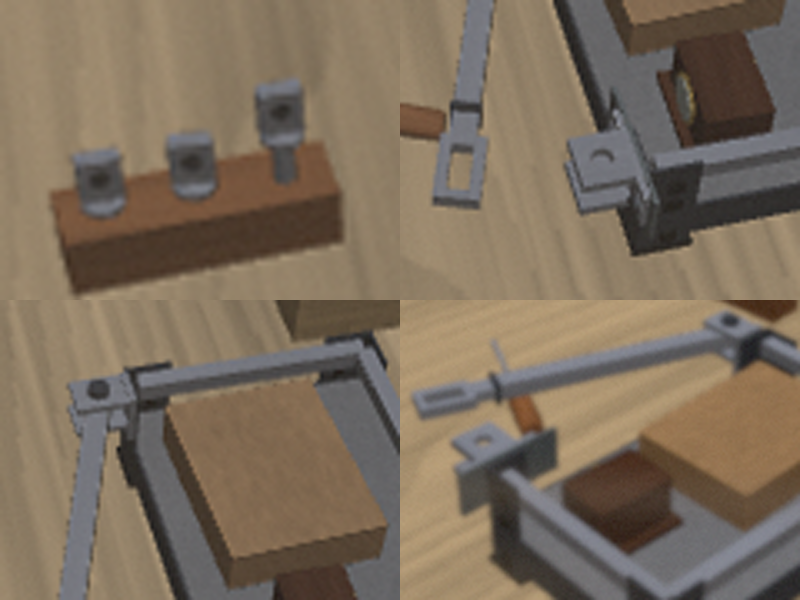

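The crops show the long pin at right (tab top ≈ side (276,157.4)), the yoke hole ≈ side (360.3,287.1), the eye ≈ (318,291) and the hinge bolt ≈ (329.4,196.4).

```bash
python3 - <<'E'
from h import *
import pickle
s=pickle.load(open('side0.pkl','rb'));c=pickle.load(open('scene0.pkl','rb'))
def tri(a,b):
    o1,d1=ray(s,*a);o2,d2=ray(c,*b)
    A=np.zeros((3,3));y=np.zeros(3);gap=[]
    for o,d in((o1,d1),(o2,d2)):
        d=d/np.linalg.norm(d);P=np.eye(3)-np.outer(d,d);A+=P;y+=P@o
    return np.linalg.solve(A,y).round(4)
for n,a,b,z in(('hole',(360.3,287.1),(274,270.6),.108),('hinge',(329.4,196.4),(373.2,223.4),.11),('eye',(318,291),(260.8,253.4),.09)):
    print(n,atz(s,*a,z).round(4),atz(c,*b,z).round(4),tri(a,b))
print('pin top',atz(s,276,157.4,.112),'shank at block top',atz(s,277,176,.042), 'depth', atd(s,276,161))
for u,v in((230.4,179),(285,169),(288.4,181.4)): print('blk',atz(s,u,v,.042).round(4))
# other edges of top of the front: side pic
E
```

```text
hole [ 0.6331 -0.18    0.108 ] [ 0.6369 -0.1791  0.108 ] [ 0.6339 -0.1777  0.1052]
hinge [0.6278 0.1266 0.11  ] [0.6353 0.1255 0.11  ] [0.6291 0.132  0.1047]
eye [ 0.5364 -0.1589  0.09  ] [ 0.5386 -0.1504  0.09  ] [ 0.5373 -0.1527  0.0872]
pin top [0.50822661 0.31545428 0.112     ] shank at block top [0.5063961 0.3117223 0.042    ] depth [0.50726237 0.31429472 0.09932028]
blk [0.366  0.3258 0.042 ]
blk [0.5355 0.3387 0.042 ]
blk [0.5366 0.2811 0.042 ]
```

```bash
cat >> h.py <<'E'
def down(psi): return (R.from_euler('z',psi)*R.from_euler('x',np.pi)).as_quat()
def F(): return np.array(r.current_contact_force())
E
python3 - <<'E'
from h import *
import pickle
r.move_to([.57,-.03,.30],down(0)); r.set_gripper(0,30)
im=cap('wrist');save(im,'w1',s=1.25);pickle.dump(im,open('w1.pkl','wb'))
print(r.current_t(),r.current_tool_pos(),F(),r.current_opening(),r.current_q())
E
```

```text
3.3333 [ 0.57000024 -0.02999874  0.29999018] [0.64261436 0.62962706 0.09704678] -0.0003097728507221732 [-1.34132876e-01  3.45890109e-01  1.53969306e+00 -1.11231197e-05
  1.25603243e+00  1.43665876e+00]
```

View pics/w1.png

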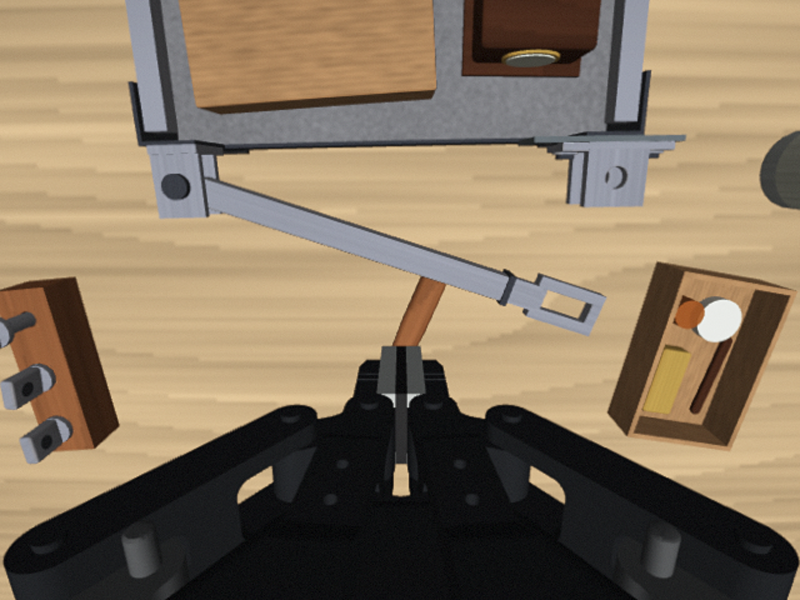

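Wrist view (×1.25): hinge bolt (175,187), eye centre (566,304), yoke hole (615,177), tube end (500,290); the fingers are shut.

```bash
python3 - <<'E'
from h import *
import pickle
im=pickle.load(open('w1.pkl','rb'))
P={}
for n,u,v,z in(('hole',615.5,177.5,.108),('hinge',175,187,.110),('eye',566,304,.09),('tubeA',228,180,.1),('tubeEnd front',497,301,.1),('tubeEnd back',508,272,.1),('tubeNear back',228,180,.1),('tubenear front',222,210,.1),('earL',587,205,.108),('earR',643,205,.108),('bracL',160,217,.108),('bracR',207,215,.108),('blk',102,449,.042),('pin',8,328,.11)):
    P[n]=atz(im,u/1.25,v/1.25,z);print(n,P[n].round(4),atd(im,u/1.25,v/1.25).round(4))
d=P['hole']-P['hinge'];print(np.linalg.norm(d[:2]),np.arctan2(d[0],-d[1]))
d=P['eye']-P['hinge'];print(np.linalg.norm(d[:2]),np.arctan2(d[0],-d[1]))
print(proj(im,[[.57,-.03,.278],[.57,-.03,.3]])*1.25)
E
```

```text
hole [ 0.6334 -0.1792  0.108 ] [ 0.6331 -0.1929  0.0794]
hinge [0.627  0.1269 0.11  ] [0.6271 0.1261 0.1116]
eye [ 0.536  -0.1609  0.09  ] [ 5.083e-01 -1.967e-01 -4.000e-04]
tubeA [0.6313 0.0931 0.1   ] [6.295e-01 1.315e-01 1.000e-04]
tubeEnd front [ 0.5414 -0.1036  0.1   ] [ 0.5392 -0.1053  0.0926]
tubeEnd back [ 0.5642 -0.1105  0.1   ] [ 0.5618 -0.1131  0.0895]
tubeNear back [0.6313 0.0931 0.1   ] [6.295e-01 1.315e-01 1.000e-04]
tubenear front [0.6102 0.0997 0.1   ] [0.6102 0.0997 0.0999]
earL [ 0.6145 -0.1613  0.108 ] [ 0.6145 -0.1613  0.1079]
earR [ 0.6147 -0.2013  0.108 ] [ 6.069e-01 -2.607e-01 -2.000e-04]
bracL [0.6062 0.1416 0.108 ] [0.606  0.1425 0.1064]
bracR [0.6074 0.1076 0.108 ] [0.6071 0.1091 0.1044]
blk [0.3673 0.2729 0.042 ] [ 3.372e-01  3.066e-01 -2.000e-04]
pin [0.5225 0.2724 0.11  ] [0.5104 0.3043 0.0772]
0.30625381995966255 0.020888299876526156
0.3018514624531837 -0.3063464957114923
[[400.84800911 367.39176778]
 [400.8664372  398.34071142]]
```

```bash
python3 - <<'E'
from h import *
H=np.array([.627,.127]);s=.20
def pt(th,off): 
    u=np.array([np.sin(th),-np.cos(th)]);n=np.array([np.cos(th),np.sin(th)])
    return [*(H+s*u-n*off),.100]
p=pt(-.306,.045)
r.move_to([p[0],p[1],.16],down(-.15)); r.move_linear(p,vel=.1)
F0=F();print(r.current_t(),F0)
for th in(-.25,-.15,-.06):
    r.move_linear(pt(th,.021),down(th/2),vel=.06); print(th,round(r.current_t(),2),(F()-F0).round(2))
th=-.06
while th<.08:
    th+=.0075; r.move_linear(pt(th,.021),vel=.03); f=F()-F0
    print(round(th,4),round(r.current_t(),2),f.round(2))
    if f[0]<-6.5: break
print(r.current_tool_pos())
E
```

```text
4.7333 [ 0.26087674  0.86598851 -0.22165715]
-0.25 5.47 [-0.37 -0.35  0.3 ]
-0.15 5.95 [-0.69 -1.46  0.23]
-0.06 6.4 [-1.06 -0.76 -0.01]
-0.0525 6.65 [-0.38 -1.5   0.76]
-0.045 6.9 [-2.73 -0.43  0.6 ]
-0.0375 7.15 [-1.2   0.84  0.06]
-0.03 7.4 [-1.21 -0.64  0.92]
-0.0225 7.65 [-1.12 -0.4   0.45]
-0.015 7.9 [-1.49 -0.18 -0.65]
-0.0075 8.15 [-1.69  0.2  -0.49]
0.0 8.4 [-0.69 -0.06  0.69]
0.0075 8.65 [-0.98  0.34  0.37]
0.015 8.9 [-0.96 -0.06 -0.13]
0.0225 9.15 [-1.66 -1.15  0.84]
0.03 9.4 [-6.09  1.21  3.3 ]
0.0375 9.65 [-15.39   1.19   8.77]
[ 0.61159837 -0.07345586  0.09988459]
```

```bash
python3 - <<'E'
from h import *
import pickle
p=r.current_tool_pos(); r.move_linear([p[0]-.03,p[1],p[2]],vel=.1); r.move_linear([p[0]-.03,p[1],.18],vel=.2)
r.move_to([.60,-.175,.20],down(0)); a=cap('wrist'); pickle.dump(a,open('w2.pkl','wb'))
r.move_to([.49,.305,.22],down(.08)); b=cap('wrist'); pickle.dump(b,open('w3.pkl','wb'))
print(r.current_t())
cv2.imwrite('pics/w23.png',np.vstack([cv2.resize(a['pixels'][100:300,120:520,::-1],(800,400)),cv2.resize(b['pixels'][:,:,::-1],(267,200)).repeat(1,0) if 0 else cv2.resize(b['pixels'][100:200,220:620,::-1],(800,200))]))
save(b,'w3'); save(a,'w2')
E
```

```text
13.0583
```

View pics/w2.png

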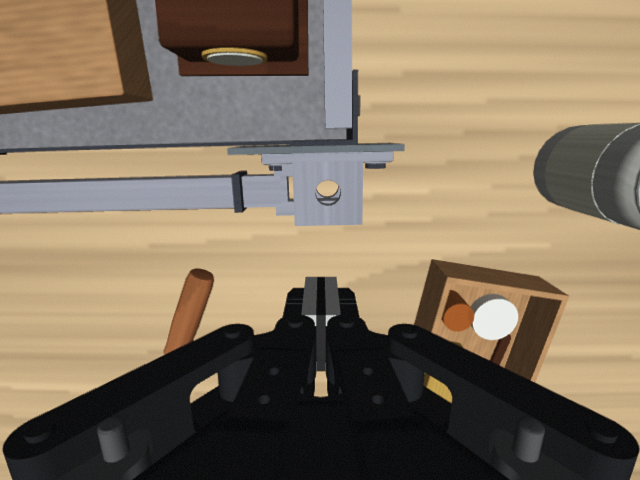

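View pics/w3.png

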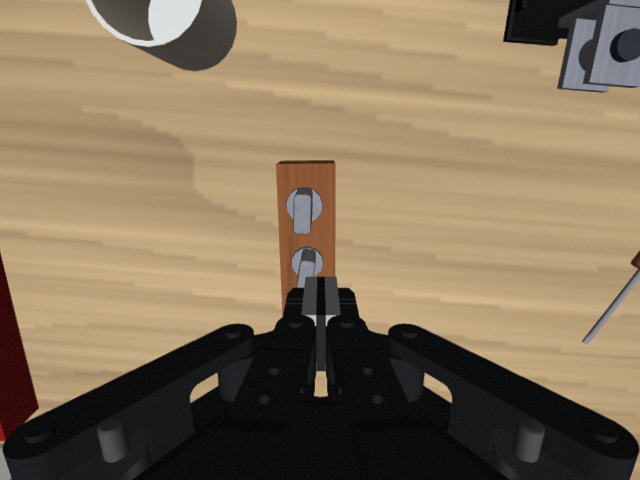

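The first shows the bar shut with the eye inside the yoke (hole at (328,192)). The second shows the long pin at (304,206); a crop follows for its tab angle.

```bash
python3 - <<'E'
import pickle,cv2,numpy as np
a=pickle.load(open('w2.pkl','rb'))['pixels'];b=pickle.load(open('w3.pkl','rb'))['pixels']
f=lambda a,x,y:cv2.resize(a[y:y+90,x:x+60,::-1],(400,600),interpolation=cv2.INTER_CUBIC)
cv2.imwrite('pics/c2.png',np.hstack([f(b,274,175),f(a,298,147)]))
E
```

```text
(no output)
```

View pics/c2.png

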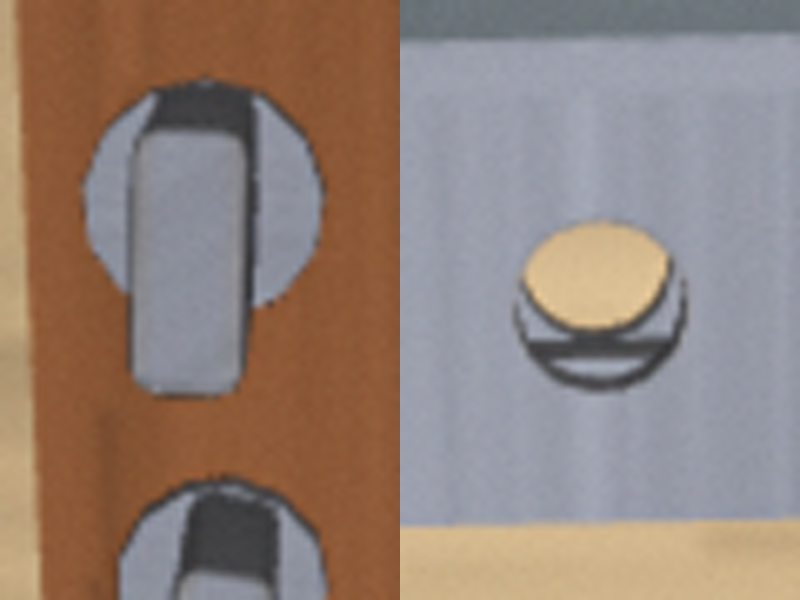

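```bash
python3 - <<'E'
from h import *
import pickle
a=pickle.load(open('w2.pkl','rb'));b=pickle.load(open('w3.pkl','rb'))
print('hole',atz(a,328.2,192.75,.108), 'ear front',atz(a,328,147+522/6.667,.108))
print('collar',atz(b,304.5,204.6,.078))
q=[atz(b,274+x/6.667,175+y/6.667,.112) for x,y in((135,130),(246,130),(241,396),(131,396))]
print('tab',np.mean(q,0),[np.linalg.norm(q[i]-q[i-1]) for i in range(4)], np.arctan2(*(q[0]-q[3])[[1,0]]),np.arctan2(*(q[1]-q[2])[[1,0]]))
print(b['depth'][214,302],atd(b,302,214))
E
```

```text
hole [ 0.6337378  -0.17998344  0.108     ] ear front [ 0.61343661 -0.17995342  0.108     ]
collar [0.50690151 0.31801143 0.078     ]
tab [0.50647129 0.31799544 0.112     ] [np.float64(0.02720832858582007), np.float64(0.010930587256741663), np.float64(0.02719759594525688), np.float64(0.011173325300769798)] 0.044337084679598016 0.05325247333189038
0.23272182 [0.50712347 0.31815579 0.11268296]
```

```bash
python3 - <<'E'
from h import *
import pickle
q=down(.05)
r.move_to([.5067,.318,.17],q); r.set_gripper(.4,60)
F0=F(); r.move_linear([.5067,.318,.1035],vel=.1); print(r.current_t(),(F()-F0).round(2))
r.set_gripper(0,60); print(r.current_opening(),(F()-F0).round(2))
r.move_linear([.5067,.318,.135],vel=.06); print((F()-F0).round(2),np.array(r.current_torque()).round(3))
r.move_linear([.5067,.318,.25],vel=.2); print((F()-F0).round(2),r.current_opening())
r.move_to([.6337,-.180,.25],down(.03)); r.move_linear([.6337,-.180,.212],vel=.15)
im=cap('wrist');pickle.dump(im,open('w4.pkl','wb'));save(im,'w4',(220,100,420,250),4)
print(r.current_t(),r.current_tool_pos(),(F()-F0).round(2),r.current_opening())
print((proj(im,[[.6337,-.18,.125],[.6337,-.18,.108]])-[220,100])*4)
E
```

```text
14.6333 [-0.11  0.32 -0.57]
0.13050574511759214 [-0.6   0.25  5.32]
[-0.25  0.02 -2.14] [-0.021  0.045  0.02 ]
[-0.11  0.09 -3.12] 0.12928958773934973
18.675 [ 0.63415167 -0.17972938  0.21292729] [ 0.94 -0.11 -1.5 ] 0.1270518356410133
[[406.35558565 595.3648259 ]
 [406.1014044  563.98027188]]
```

View pics/w4.png

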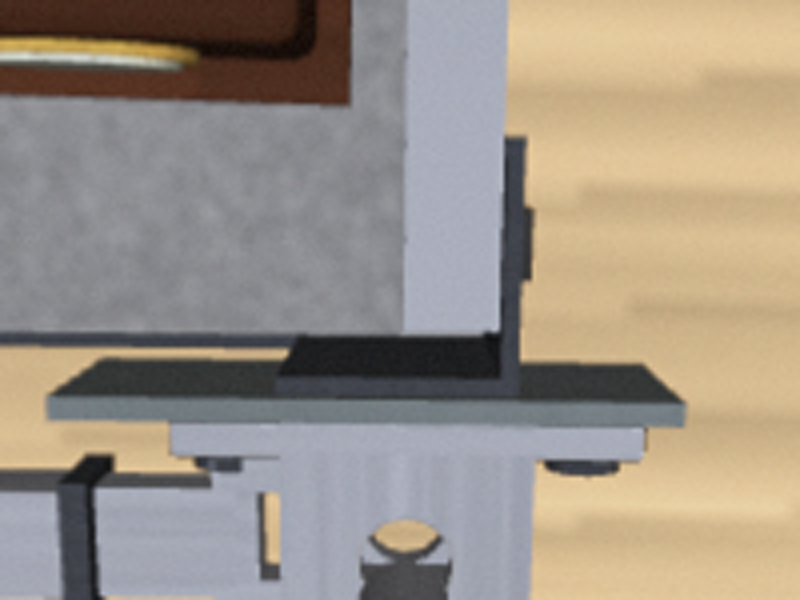

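The picture shows the pin tip centred laterally on the hole (both at column 406), and its row agrees with the hole's. Next is a felt descent.

```bash
cat > ins.py <<'E'
from h import *
r.sleep(.2); F0=np.mean([F() for _ in range(3)],0); p0=np.array(r.current_tool_pos()); print(p0,F0.round(2))
xy=np.array([.6337,-.1800]); z=.2; r.move_linear([*xy,z],vel=.08)
spiral=[(0,0)]+[(k*.0016*np.cos(a),k*.0016*np.sin(a)) for k in(1,2,3) for a in np.arange(0,2*np.pi-.01,np.pi/(3*k))]
c=xy.copy();i=0;ok=False
while i<len(spiral) and r.current_t()<45:
    xy=c+spiral[i]; r.move_linear([*xy,.1975],vel=.06)
    hit=False;z=.1975
    while z>.1915:
        z-=.001; r.move_linear([*xy,z],vel=.03); f=F()-F0
        if f[2]>5: hit=True;break
    print(i,np.round(spiral[i],4),round(z,4),f.round(1),round(r.current_t(),2))
    if not hit: ok=True;break
    i+=1
print('in' if ok else 'NOT',xy,z)
while ok and z>.137:
    z-=.0015; r.move_linear([*xy,z],vel=.03); f=F()-F0
    print(round(z,4),f.round(1),xy.round(4),end='; ')
    if f[2]>12 : break
    xy=xy+np.clip(.00008*f[:2],-.0005,.0005)
print(r.current_tool_pos(),r.current_t(),np.array(r.current_torque()).round(2))
E
python3 ins.py
```

```text
[ 0.63408707 -0.18001328  0.21308555] [ 0.53 -0.12 -0.79]
0 [0 0] 0.1915 [-0.5 -0.1 -0. ] 20.93
in [ 0.6337 -0.18  ] 0.1915
0.19 [-0.7  0.1 -1.5] [ 0.6337 -0.18  ]; 0.1885 [-1.1  0.6 -0.3] [ 0.6336 -0.18  ]; 0.187 [-0.2  1.3 -1. ] [ 0.6336 -0.1799]; 0.1855 [ 0.3  0.3 -1.5] [ 0.6335 -0.1798]; 0.184 [ 0.1  1.  -0. ] [ 0.6336 -0.1798]; 0.1825 [ 1.2 -0.1 -0.7] [ 0.6336 -0.1797]; 0.181 [ 0.7 -0.1 -1.8] [ 0.6337 -0.1797]; 0.1795 [ 1.3  0.8 -2.1] [ 0.6337 -0.1798]; 0.178 [ 0.8 -0.  -2.4] [ 0.6338 -0.1797]; 0.1765 [ 0.9  0.5 -1.7] [ 0.6339 -0.1797]; 0.175 [ 0.6  0.4 -1.2] [ 0.634  -0.1797]; 0.1735 [-0.8 -0.2 -1. ] [ 0.634  -0.1796]; 0.172 [-0.3  0.4 -0.3] [ 0.634  -0.1796]; 0.1705 [ 0.5  0.2 -0.9] [ 0.6339 -0.1796]; 0.169 [-2.   0.2 -0.5] [ 0.634  -0.1796]; 0.1675 [ 0.4  0.7 -0.7] [ 0.6338 -0.1796]; 0.166 [-0.2 -0.3 -1.5] [ 0.6338 -0.1795]; 0.1645 [ 0.3  0.4 -0.7] [ 0.6338 -0.1795]; 0.163 [-0.3  0.2 -1.7] [ 0.6338 -0.1795]; 0.1615 [ 0.2 -0.2 -1.6] [ 0.6338 -0.1795]; 0.16 [ 0.7  0.3 -1.1] [ 0.6338 -0.1795]; 0.1585 [ 0.3  0.3 -0.8] [ 0.6339 -0.1795]; 0.157 [ 0.5  0.6 -1.4] [ 0.6339 -0.1795]; 0.1555 [-0.1  0.3 -0.6] [ 0.634  -0.1794]; 0.154 [-0.3  0.  -1.2] [ 0.6339 -0.1794]; 0.1525 [ 0.7  0.4 -0.9] [ 0.6339 -0.1794]; 0.151 [-0.3 -0.8 -0.9] [ 0.634  -0.1794]; 0.1495 [-1.   0.  -1.3] [ 0.634  -0.1794]; 0.148 [-0.2  1.  -0.8] [ 0.6339 -0.1794]; 0.1465 [-0.3 -0.3 -1.3] [ 0.6339 -0.1793]; 0.145 [ 0.3 -0.  -0.3] [ 0.6338 -0.1794]; 0.1435 [ 0.2 -0.1 -0.6] [ 0.6339 -0.1794]; 0.142 [-0.3  0.3 -1.8] [ 0.6339 -0.1794]; 0.1405 [ 0.2 -0.3 -0.7] [ 0.6339 -0.1793]; 0.139 [-5.   1.5 10.8] [ 0.6339 -0.1794]; 0.1375 [-7.6  3.4 21.3] [ 0.6335 -0.1793]; [ 0.63393042 -0.17938642  0.14024902] 29.925 [0.48 1.38 0.01]
```

```bash
python3 - <<'E'
from h import *
import pickle
p=np.array(r.current_tool_pos()); r.move_linear([p[0],p[1],.1395],vel=.05); print(F().round(1))
r.set_gripper(.4); print(F().round(1),r.current_opening()); r.move_linear([p[0],p[1],.21],vel=.08)
r.move_to([.58,-.18,.24],down(0)); r.sleep(.2)
a=cap('wrist');s=cap('side');pickle.dump((a,s),open('w5.pkl','wb'))
f=lambda im,x,y,w,h:cv2.resize(im['pixels'][y:y+h,x:x+w,::-1],(400,600),interpolation=cv2.INTER_CUBIC)
cv2.imwrite('pics/c5.png',np.hstack([f(a,280,110,80,120),f(s,320,225,80,120)]))
print(r.current_t(),a['depth'][130:215:6,328].round(3))
print(proj(a,[[.6337,-.18,.114],[.6337,-.18,.148]]),proj(s,[[.6337,-.18,.108],[.6337,-.18,.114],[.6337,-.18,.148]]))
E
```

```text
[-2.7  0.6  7.8]
[ 0.3 -0.5  0.2] 0.39772221137262226
32.2167 [0.241 0.242 0.205 0.206 0.207 0.209 0.208 0.21  0.211 0.253 0.362 0.362
 0.363 0.366 0.368]
[[320.95009598 157.45045234]
 [320.97886073 160.77355606]] [[360.52670715 287.04450529]
 [360.71200781 285.57590674]
 [361.79149869 277.02540156]]
```

View pics/c5.png

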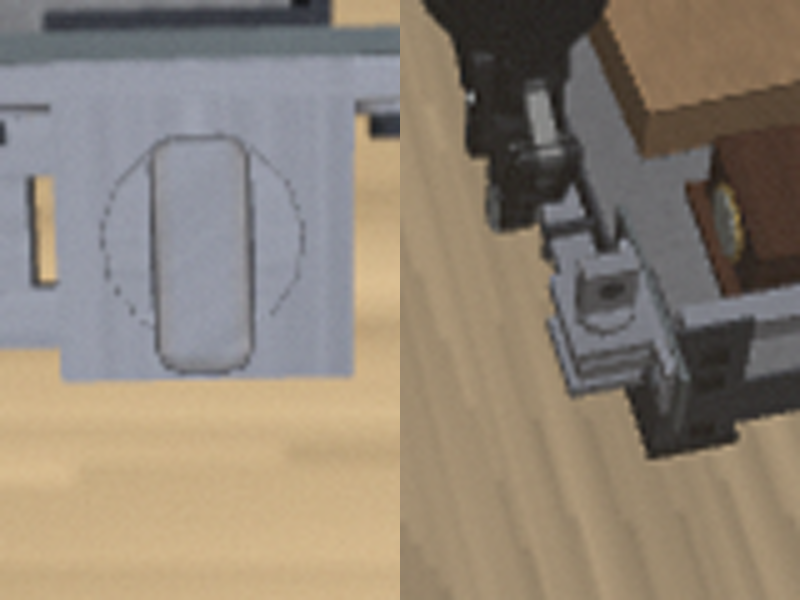

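The pin is upright with its collar on the ear (wrist crop collar ≈(203,235), i.e. pixel (320.6,157)). One depth check, then I hand in.

```bash
python3 - <<'E'
from h import *
import pickle
a,s=pickle.load(open('w5.pkl','rb'))
for n,u,v in(('tab top .148',320,160),('collar .114',306,158),('collar R',335,158),('ear .108',348,158),('ear L',296,165)): print(n,atd(a,u,v).round(4))
r.move_linear([.55,-.18,.30],vel=.15); r.sleep(.3)
if abs(atd(a,320,160)[2]-.148)<.003: r.hand_in(); print('handed in',r.current_t(),F().round(1))
E
```

```text
tab top .148 [ 0.6341 -0.1794  0.1477]
collar .114 [ 0.6333 -0.1697  0.1135]
collar R [ 0.6334 -0.1896  0.1147]
ear .108 [ 0.633  -0.1991  0.1076]
ear L [ 0.628  -0.1623  0.107 ]
the job is handed in; nothing more can be done
the job is handed in; nothing more can be done
```

The retaining bar is shut, the long pin is through the yoke with its collar seated on the upper ear, and the job is handed in at about 33 s of the 69 s allowed.

- **Bar:** I pushed the bar shut with the closed fingers. It reached its stop with a brief 15 N push in x, about 18 N in all. A wrist picture showed the eye between the ears.
- **Pin:** I took the long pin from the block and lowered it in small steps, checking the force at each. It entered the yoke hole on the first try, at about (0.634, -0.180), with no search needed. It went down with under 3 N until the collar seated. There the force reached about 21 N, because the last step went slightly past contact, so I eased it off and let go.
- **Last checks:** Measured against the expected heights:

| Point | Measured | Expected |
|---|---|---|
| Tab top | 147.7 mm | 148 mm |
| Collar top | 113.5 and 114.7 mm | 114 mm |
| Upper ear | about 107.5 mm | 108 mm |

The pin stood upright over the hole and the gripper was clear, with no contact force left after release. None of these checks disagreed. I took no final picture of the short pins or the other objects, but nothing suggested they were touched.

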